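# Free the hub stand, flip its kickstand and hold the frame upright

## Robot

A 6-joint arm with a two-finger parallel gripper is mounted at the origin on a cart in front of the work surface, level with it; the furniture and walls round the work are solid. World frame = base frame: x ahead of the robot, y to its left, z up, the work surface at z = 0. Lengths are in m, angles in rad, forces in N, time in s.
With the tool pointing down it reaches from about 0.325 to 0.775 m from the base axis. Payload 5.5 kg.
Tool frame: the origin (TCP) lies on the centre line of the jaws, within the pads' length; the fingertips stand robot.tips_ahead ahead of it and the grasp point (between the pads) lies 2 mm behind it (robot.tips_ahead is the distance from the TCP to the fingertips, in m); z points along the fingers, y is the line along which they close (so a half turn about z gives the same grasp; the last joint's range is limited). The gripper opens to 85 mm and grips with 20 to 120 N. Pads are 22 mm wide; open, the fingers measure 114 mm over their backs; the gripper's body (76 mm by 85 mm) begins 54 mm behind the grasp point. The pads swing forward as they close: fully open they stand 13 mm farther back than shut.
Start: joints at [1.283, 0.091, 1.231, -0, 1.82, -0.057], TCP at [0.137, 0.584, 0.248] pointing down, gripper open.
Joint ranges: [-2.87, 2.87], [-0.86, 2.18], [0.17, 2.46], [-1.51, 4.65], [0.06, 2.69], [-2.65, 2.65]. Speed limits (rad/s): [2.57, 2.57, 3.01, 3.14, 3.14, 3.14].

## Interface

Orientations are given as a rotation vector (axis times angle).
In Python, from plant import sensors, optics, ticket, robot gives the robot as it stands. The module is installed in compiled form; this text tells all that it offers.
- The arm moves only by the tool carry_out, never from a script. Its argument "increments" is a list of rows, each a list of 5 numbers: the opening, from 0 (shut) to 1 (fully open), then the shift along the world's x, y, z in mm, then the turn about the world's z in degrees. In form: [[fingers, tx, ty, tz, roll], ...]. A call has 1 to 10 rows; each row is the pose to reach, as a shift and turn from the pose commanded when the call began; what a row does not reach only later rows make up. A row lasts 1/8 s, in which the tool goes at most 62.5 mm and 10.7 degrees, less where a joint would pass 70% of its speed; a pose out of reach is approached as far as the arm can. A call with a gripper value outside its range is refused whole. The fingers move at their own pace and stop on an object; "squeeze" is the grip in N (left out, the last holds). Time passes only in rows, so rows that repeat a pose let the fingers close. It gives the time, the measured TCP pose, the force, the opening and the grip force at its end, in the units of the state.
- sensors.state(): the state, without advancing time (a new reading comes with each control period).
- optics.get_image(name): name is "scene" or "top" or "wrist"; returns a dict with "color" (400x640x3 uint8, red, green, blue), "intrinsics" (3x3 intrinsics, pixels), "position" and "rotation" of the camera in the world. Camera axes: x right, y up, looking along -z (the intrinsics and any distortion apply to the point x, -y, -z); pixel columns grow to the right and rows downward; lengths in m; the calibration is good to about 2 mm. A picture is of the moment at which its call begins. There is no depth.
- ticket.sign_off(): hands the job in; it is judged then, once.
The state is a dict: "clock": time; "joints": joint angles; "joint_velocities": joint speeds; "joint_efforts": joint torques, N m; "position": TCP position; "tcp_rot": TCP orientation; "contact_force": force on the tool from outside, world axes, zero at the start; "torque": the same for the moment, N m; "grip_width": finger opening in m; "grip_force": force on a finger pad.
Only numpy, scipy, OpenCV 4.12 (cv2) and the standard library are available. Lean on these libraries where they do the work, as an engineer would, in place of code of your own. Each camera call takes 0.05 s, during which the arm holds its last target. There are 200 camera calls.

## Task

The blue frame stub with the wheel hub leans back against its rest on the bench stand, locked there by a bolt with a red knob. First draw the bolt fully back by its knob to free the frame; then, with the frame still leaning on its rest, flip the folded kickstand down past its dead centre until it snaps fully down; then take the frame by its black grip, bring it upright and hold it there, neither letting it fall back nor tip over onto the kickstand, so that I can work on the hub. Finish while still holding the frame upright and still, and leave the other things on the bench alone.

Things in the scene. Friction and masses are not known exactly. Their poses are not given: they have to be found in the camera images.
- stand: Grey fixed bench stand (does not move); base plate 12 mm thick, about 120 x 180 mm. Origin: on the worktop under the middle of the frame's tilt axle, which runs along the stand's y, 30 mm up. Its +x points away from the robot, +y to the robot's left, +z up; its yaw varies. The rest (two grey posts with face plate, 220 mm high) is at stand x 28 to 82 mm, y -100 to -230 mm.
- frame: Blue frame stub, about 2 kg, hinged on the stand: two 20 mm tubes (at frame y -55 and +55 mm) rise from the tilt axle to a level top rail, with an aluminium wheel hub half-way up on the robot's side. Origin: middle of the tilt axle; y along the axle, z up the tubes. The rail, 20 mm across, runs along y from -126 to +65 mm, its centre line 190 mm from the axle.
- grip (a point): Centre of the black ribbed rubber grip round the top rail: 24 mm across, 80 mm long along frame y, centre 190 mm from the tilt axle. There is over 35 mm of free space below it. It swings on an arc of 190 mm radius about the axle: at the start it is about 211 mm above the worktop, upright 220 mm.
- frame_tilt (a joint): Tilt of the frame, rad. 0 = upright; +0.30 = leaning back (away from the robot) on its rest, as it starts; negative = tipping towards the robot. By its weight it tips towards the robot below about +0.15 (1 to 2 N at the grip holds it when upright) and falls back on its rest above that. Let go with the kickstand down, it leans on it at about -0.15; with it folded it falls to -0.45.
- hub (a point): Centre of the aluminium wheel hub on the frame, 68 mm across, 36 mm long along frame x, 95 mm from the tilt axle.
- kickstand (a joint): Angle of the kickstand, rad. 0 = folded (start: along the stand's +y, 9 degrees above level), 1.70 = fully down at its stop. An over-centre spring drives it away from its dead centre near 0.7: short of it it springs back, beyond it it snaps to 1.70. Pressing the pedal down takes about 3 N at first, less later; the centre is passed with the pressed point 50 mm below the pivot, safely at 70 mm.
- kick_pivot (a point): Pivot of the kickstand, on a bracket of the frame's left tube (stand's +y side) on the robot's side, about 148 mm above the worktop at the start.
- pedal (a point): Middle of the upper face of the dark toe pedal on the kickstand, 84 mm out from the pivot: a ribbed plate about 40 mm (stand's x) by 34 mm (along the bar), level across the bar at the start; about 173 mm above the worktop. Press here.
- kick_tip (a point): Centre of the kickstand's rounded end, 110 mm from its pivot: steel bar 13 mm across, black rubber foot 17 mm across on the last 16 mm. It swings in the frame's own plane, from the left side down. While the frame leans on its rest that plane leans with it, so the pressed end also comes about 0.3 mm towards the robot (stand's -x) for each mm down.
- keeper (a joint): Travel of the locking bolt, m. 0 to 0.008 = shut (as at the start; the bolt blocks the end of the top rail); 0.040 = fully drawn back. It grows as the bolt moves along the stand's -y (to the robot's right), with about 1.2 N of friction; it stays where it is left.
- keeper_knob (a point): Centre of the red upright round knob on the bolt: 17 mm across, 31 mm high, on a thinner stem; centre about 244 mm above the worktop, everything fixed beside it ends at least 22 mm below this centre. It is level with the rest, at stand x = 36 mm.
- bearing: Bystander: ball bearing lying flat, 47 mm across, 14 mm high; origin under its centre. Leave alone.
- pulley: Bystander: grey steel pulley, 56 mm across, 28 mm high; origin under its centre. Leave alone.
- spool: Bystander: spool of solder with blue flanges, 60 mm wide, 50 mm high; origin under its centre. Leave alone.
- driver: Bystander: screwdriver with yellow handle, 166 mm long, 20 mm thick; origin under its middle. Leave alone.

How it is judged:
On the way, in this order (a step that is already met when the one before it is completed fails the run):
1. the bolt is drawn fully back, the frame still leaning on its rest (value of joint keeper above 0.034 m and value of joint frame_tilt above 0.2 rad), for 0.2 s.
2. the kickstand is snapped fully down, the frame still leaning on its rest (value of joint kickstand above 1.6 rad and value of joint frame_tilt above 0.2 rad), for 0.2 s.
At the end, for the whole second after the job is handed in: The robot's fingers are holding the frame (contact force over 0.8 N) within 0.08 rad (4.6 degrees) of upright and still (under 0.1 rad/s), clear of both its rest and the kickstand's lean; the kickstand is fully down (over 1.6 rad) and the bolt drawn back (over 30 mm) (value of joint frame_tilt between -0.08 and 0.08 rad and value of joint kickstand above 1.6 rad and value of joint keeper above 0.03 m and velocity of joint frame_tilt between -0.1 and 0.1 rad/s and contact force between the fingers and frame above 0.8 N); the arm keeps its last pose, push and grip.
It fails at once if the frame tips over towards the kickstand (value of joint frame_tilt below -0.12 rad).
It fails at once if the ball bearing is pushed aside (distance of bearing from where it was at the start of the episode above 0.025 m).
It fails at once if the pulley is pushed aside (distance of pulley from where it was at the start of the episode above 0.025 m).
It fails at once if the spool of solder is pushed aside (distance of spool from where it was at the start of the episode above 0.025 m).
It fails at once if the screwdriver is pushed aside (distance of driver from where it was at the start of the episode above 0.025 m).
It also fails if it takes over 54 s, if anything falls off the work surface, if the arm or the gripper's body presses on something with over 40 N, if the wrist force passes 120 N, or if a joint passes its speed limit or range.

## Working session

There is one attempt and no reset: what is moved stays moved. The work goes in short steps, Python scripts to look and compute and a tool call to move; the robot and the scene stay as the last step left them, time stands still between calls to the robot, and variables do not carry over. Pictures are saved under pics/ and viewed, at most 10 in all, crops included, and the job is handed in when it is done.

Besides the shell and the picture viewer there is one more tool, called after ">>>" as name(argument=value, ...), one argument or row to a line, values as JSON. carry_out: Moves the arm, as the interface text tells. Its arguments: {"type":"object","properties":{"increments":{"type":"array","items":{"type":"array","items":{"type":"number"}}},"squeeze":{"type":"number"}},"required":["increments"]}

```bash
mkdir -p pics
cat > h.py <<'E'
import numpy as np, cv2
from plant import sensors, optics, ticket, robot
def im(n,save=None):
    d=optics.get_image(n)
    if save: cv2.imwrite('pics/'+save,d['color'][:,:,::-1])
    return d
def ray(d,u,v):
    K=np.array(d['intrinsics']);R=np.array(d['rotation'])
    p=np.linalg.solve(K,[u,v,1.]); r=R@np.array([p[0],-p[1],-p[2]])
    return np.array(d['position']),r/np.linalg.norm(r)
def onz(d,u,v,z):
    o,r=ray(d,u,v); return o+r*(z-o[2])/r[2]
def tri(a,ua,b,ub):
    o1,r1=ray(a,*ua);o2,r2=ray(b,*ub)
    A=np.stack([r1,-r2],1);s=np.linalg.lstsq(A,o2-o1,rcond=None)[0]
    p,q=o1+s[0]*r1,o2+s[1]*r2
    return (p+q)/2,np.linalg.norm(p-q)
def blobs(d,lo,hi,amin=25):
    m=cv2.inRange(cv2.cvtColor(d['color'],cv2.COLOR_RGB2HSV),lo,hi)
    n,l,s,c=cv2.connectedComponentsWithStats(m)
    return sorted([(int(s[i,4]),c[i].round(1).tolist(),s[i,:4].tolist()) for i in range(1,n) if s[i,4]>=amin],reverse=True)
E
python3 - <<'E'
from h import *
print(robot.tips_ahead); print(sensors.state())
a=im('scene','s1.png');b=im('top','t1.png')
for d in(a,b):
    print(d['position'].round(3) if hasattr(d['position'],'round') else d['position'])
    print('red',blobs(d,(0,130,60),(8,255,255)),blobs(d,(172,130,60),(180,255,255)))
    print('blue',blobs(d,(100,110,40),(125,255,255),60))
E
```

```text
0.017
{'clock': 0.0, 'joints': array([ 1.28331617e+00,  9.18857143e-02,  1.23195096e+00, -3.22657137e-06,
        1.81977401e+00, -5.67053167e-02]), 'joint_velocities': array([-2.10842516e-04,  2.33746579e-03, -1.93417824e-05,  7.64317277e-04,
        4.19292062e-04, -2.18578156e-04]), 'joint_efforts': array([ 2.82255842e-04, -4.58744502e+01, -4.18017626e+01, -3.40047345e-04,
        1.17973576e-02,  8.59425000e-06]), 'position': array([0.1371719 , 0.58384522, 0.247098  ]), 'tcp_rot': array([-0.36165803, -3.12035996,  0.0031236 ]), 'contact_force': array([-0.80643168, -0.29636442,  0.43063301]), 'torque': array([ 0.0002233 , -0.0274173 , -0.06081129]), 'grip_force': 0.0, 'grip_width': 0.0854884001559154}
[0.158 0.947 1.05 ]
red [(14251, [56.3, 58.6], [0, 0, 147, 134]), (6918, [102.4, 209.2], [29, 156, 141, 94]), (5963, [470.9, 24.9], [380, 0, 195, 58]), (2060, [183.8, 35.4], [149, 11, 73, 44]), (181, [131.0, 135.4], [123, 121, 20, 34]), (127, [515.0, 3.4], [507, 0, 17, 9]), (115, [233.6, 251.6], [220, 247, 30, 11]), (74, [91.2, 304.5], [81, 302, 23, 6]), (72, [127.1, 384.3], [120, 37
[... 1852 characters left out ...]
[166.4, 102.5], [162, 95, 9, 13])]
blue [(2031, [372.3, 22.9], [326, 0, 102, 64]), (472, [331.9, 191.9], [302, 179, 57, 32]), (274, [25.9, 302.5], [16, 293, 24, 19]), (251, [412.7, 135.8], [404, 127, 18, 19]), (122, [464.1, 32.3], [457, 24, 15, 19]), (112, [296.6, 190.9], [292, 184, 10, 16]), (111, [493.3, 76.3], [486, 69, 16, 15]), (110, [325.8, 109.4], [320, 100, 13, 20]), (92, [41.5, 392.4], [31, 388, 22, 10]), (89, [452.1, 24.4], [444, 14, 15, 23]), (82, [39.9, 381.2], [29, 379, 22, 6]), (72, [505.9, 112.4], [496, 107, 22, 14]), (72, [481.9, 69.7], [473, 61, 16, 18]), (71, [510.9, 119.3], [500, 111, 21, 15]), (60, [475.8, 64.1], [469, 57, 16, 16]), (60, [444.7, 22.2], [440, 14, 11, 18])]
```

View pics/s1.png

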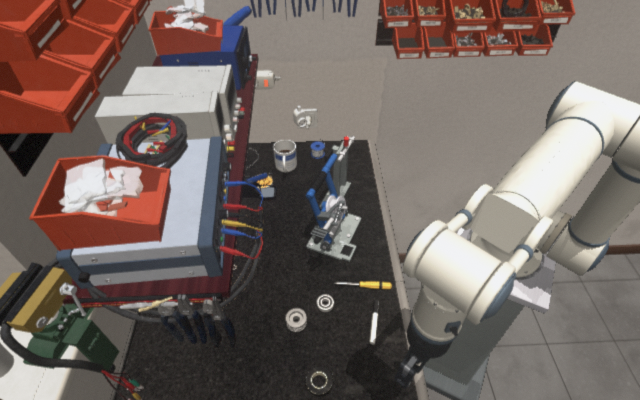

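View pics/t1.png

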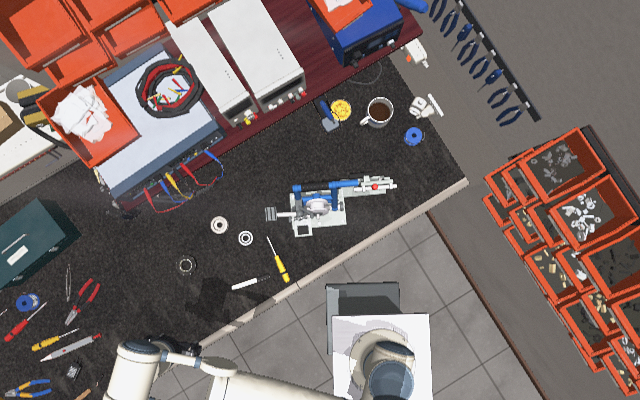

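The views show the stand: knob at top (374,186) / scene (346,141), pedal at top (270,213), blue rail along top row ~185, bystanders lower left of it.

Run:
```python
from h import *
a=im('scene');b=im('top')
print('knob',tri(a,(345.6,140.8),b,(374.4,186.3)), onz(b,374.4,186.3,.244))
print('rail L/R', onz(b,302,188,.211),onz(b,359,183,.211))
print('pedal', onz(b,270,213,.173))
for d,n,(x0,x1,y0,y1) in((a,'s2.png',(280,380,125,265)),(b,'t2.png',(250,410,160,250))):
    c=d['color'][y0:y1,x0:x1,::-1]; f=4 if n=='s2.png' else 5
    cv2.imwrite('pics/'+n,cv2.resize(c,None,fx=f,fy=f,interpolation=cv2.INTER_CUBIC))
```

```text
Traceback (most recent call last):
  File "h.py", line 15, in tri
    A=np.stack([r1,-r2],1);s=np.linalg.lstsq(A,o2-o1,rcond=None)[0]
numpy.exceptions.AxisError: axis 1 is out of bounds for array of dimension 1
```

```bash
sed -i "s/R=np.array(d\['rotation'\])/R=cv2.Rodrigues(np.array(d['rotation'],float))[0]/" h.py
python3 - <<'E'
from h import *
a=im('scene');b=im('top')
print(a['rotation'])
print('knob',tri(a,(345.6,140.8),b,(374.4,186.3)), onz(b,374.4,186.3,.244))
print('rail L/R', onz(b,302,188,.211),onz(b,359,183,.211))
print('pedal', onz(b,270,213,.173))
for d,n,(x0,x1,y0,y1) in((a,'s2.png',(280,380,125,265)),(b,'t2.png',(250,410,160,250))):
    c=d['color'][y0:y1,x0:x1,::-1]; f=4 if n=='s2.png' else 5
    cv2.imwrite('pics/'+n,cv2.resize(c,None,fx=f,fy=f,interpolation=cv2.INTER_CUBIC))
E
```

```text
[ 0.23871965 -0.99217121 -2.49936377]
knob (array([0.54831874, 0.02844865, 0.24690614]), np.float64(0.0012344813132217436)) [0.54799443 0.02792811 0.244     ]
rail L/R [0.55205851 0.23463947 0.211     ] [0.56179269 0.06882423 0.211     ]
pedal [0.48371688 0.33317578 0.173     ]
```

View pics/t2.png

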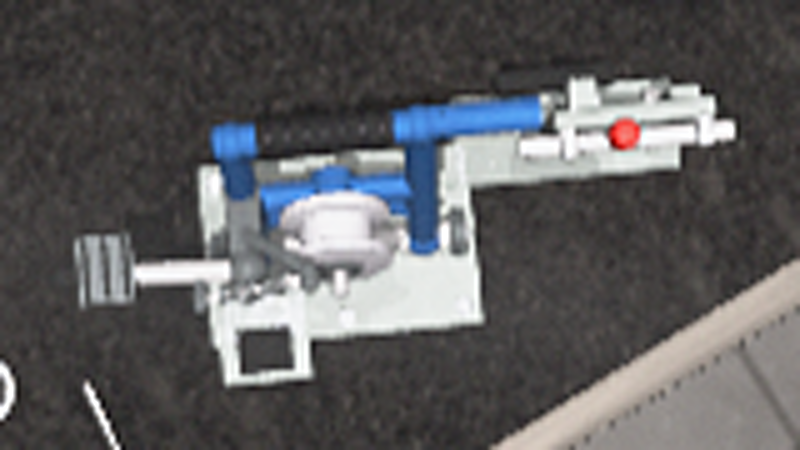

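View pics/s2.png

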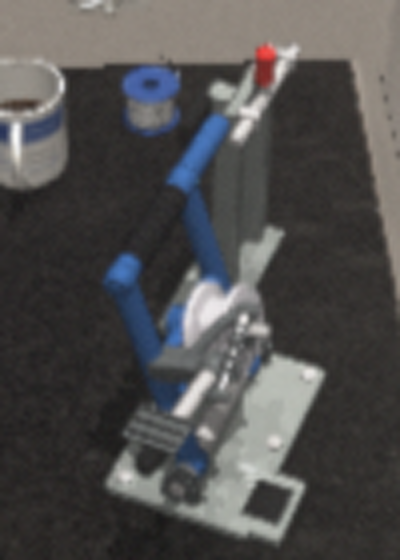

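Top crop: knob (624,133), rail ends (213,142) and (543,110), grip centre (328,130), pedal centre (105,270) in 5x crop pixels (offset 250,160). Nothing tall stands near the work.

```bash
cat >> h.py <<'E'
def toolyaw():
    R=cv2.Rodrigues(np.array(sensors.state()['tcp_rot']))[0]; return np.degrees(np.arctan2(R[1,1],R[0,1]))
E
python3 - <<'E'
from h import *
b=im('top');a=im('scene')
P=lambda u,v,z:onz(b,250+u/5,160+v/5,z)
S=lambda u,v:(280+u/4,125+v/4)
T=lambda u,v:(250+u/5,160+v/5)
L,Rr=P(213,142,.211),P(543,110,.211); k=P(624,133,.252); g=P(328,130,.216); p=P(105,270,.173)
d=(L-Rr)[:2]; print('len',np.linalg.norm(d)); ey=d/np.linalg.norm(d); ex=np.array([ey[1],-ey[0]])
print('yaw',np.degrees(np.arctan2(-ey[0],ey[1])))
ro=(L[:2]-ey*.065)-ex*.056; print('origin',ro)
for n,q in dict(knob=k,grip=g,pedal=p,L=L,R=Rr).items(): print(n,q.round(4),'stand',((q[:2]-ro)@ex).round(4),((q[:2]-ro)@ey).round(4))
print('pedal tri',tri(a,S(155,430),b,T(105,270)),'knob tri',tri(a,S(265,65),b,T(624,133)),'grip',tri(a,S(158,222),b,T(328,130)))
print('toolyaw',toolyaw(), 'tcp',sensors.state()['position'])
E
```

```text
len 0.19249804538997808
yaw 3.8876985307552885
origin [0.50022617 0.19329223]
knob [0.5464 0.0277 0.252 ] stand 0.0349 -0.1684
grip [0.5563 0.1949 0.216 ] stand 0.056 -0.0022
pedal [0.4807 0.3303 0.173 ] stand -0.0102 0.138
L [0.5517 0.2619 0.211 ] stand 0.056 0.065
R [0.5647 0.0699 0.211 ] stand 0.056 -0.1275
pedal tri (array([0.48249696, 0.331253  , 0.17072535]), np.float64(0.0037858921122621877)) knob tri (array([0.54720719, 0.02693616, 0.24452584]), np.float64(0.00030845506820856614)) grip (array([0.55490914, 0.1944101 , 0.21741121]), np.float64(0.0026654678798939038))
toolyaw 76.77940693363816 tcp [0.13721992 0.58408722 0.24813643]
```

>>> carry_out(
  increments=[
    [0.6,0,0,60,0],
    [0.6,100,-100,80,8],
    [0.6,410,-557,80,17],
    [0.6,410,-557,80,17],
    [0.6,410,-557,80,17],
    [0.6,410,-557,80,17],
    [0.6,410,-557,80,17],
    [0.6,410,-557,80,17],
    [0.6,410,-557,80,17],
    [0.6,410,-557,80,17],
  ],
  squeeze=25,
)

```text
clock: 1.65
position: [0.4722, 0.1315, 0.3263]
tcp_rot: [-0.104, 3.139, 0.001]
contact_force: [0.3, 0.9, -0.5]
grip_width: 0.0513
grip_force: 0.0
```

>>> carry_out(
  increments=[
    [0.6,0,0,0,0],
    [0.6,0,0,0,0],
    [0.6,0,0,0,0],
    [0.6,0,0,0,0],
    [0.6,0,0,0,0],
    [0.6,0,0,0,0],
  ],
)

```text
clock: 2.4
position: [0.4712, 0.1338, 0.326]
tcp_rot: [-0.105, 3.14, 0.0]
contact_force: [0.2, -0.9, -0.2]
grip_width: 0.0512
grip_force: 0.0
```

Run:
```python
from h import *
w=im('wrist','w1.png');s=sensors.state();print(s['position'],toolyaw(),s['grip_width'],s['contact_force'],s['clock'])
for n,x in(('w',w),):
    for B in blobs(x,(0,150,70),(6,255,255),40)+blobs(x,(174,150,70),(180,255,255),40): print(B,onz(x,*B[1],.252))
```

```text
[0.4712666  0.13371741 0.32600942] 93.81001423347625 0.0513705958097148 [-0.86400291  0.28803733 -0.38444435] 2.45
(82, [203.6, 281.8], [197, 278, 14, 9]) [0.5320088 0.0408992 0.252    ]
```

View pics/w1.png

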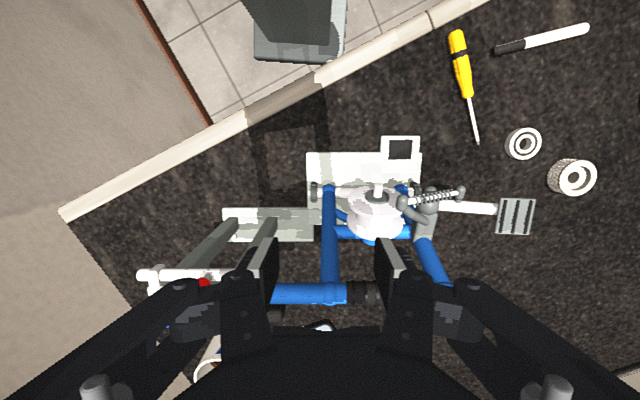

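Wrist view: knob (204,282) is partly behind the left finger; nothing obstructs it. Go above the knob.

>>> carry_out(
  increments=[
    [0.6,38,-53,0,0],
    [0.6,76,-106,0,0],
    [0.6,76,-106,0,0],
    [0.6,76,-106,0,0],
    [0.6,76,-106,-30,0],
    [0.6,76,-106,-30,0],
  ],
)

```text
clock: 3.2
position: [0.5461, 0.0287, 0.294]
tcp_rot: [0.106, -3.136, -0.001]
contact_force: [-0.3, 0.2, 0.3]
grip_width: 0.0512
grip_force: 0.0
```

Run:
```python
from h import *
w=im('wrist','w2.png');s=sensors.state();print(s['position'],toolyaw(),s['grip_width'],s['contact_force'],s['clock'])
for B in blobs(w,(0,150,70),(6,255,255),40)+blobs(w,(174,150,70),(180,255,255),40): print(B,onz(w,*B[1],.256))
```

```text
[0.54652492 0.02860015 0.29569267] 93.87492487752567 0.0511539567981503 [0.55444002 0.06087718 0.21017151] 3.25
(780, [325.3, 235.2], [313, 216, 26, 38]) [0.54588816 0.02887738 0.256     ]
```

>>> carry_out(
  increments=[
    [0.6,0,0,-23,0],
    [0.6,0,0,-46,0],
    [0.6,0,0,-46,0],
    [0,0,0,-46,0],
    [0,0,0,-46,0],
    [0,0,0,-46,0],
    [0,0,0,-46,0],
    [0,0,0,-46,0],
    [0,0,0,-46,0],
  ],
)

```text
clock: 4.38
position: [0.5478, 0.0276, 0.2519]
tcp_rot: [-0.104, 3.137, 0.0]
contact_force: [-0.1, 1.4, 5.3]
grip_width: 0.016
grip_force: 24.8
```

>>> carry_out(
  increments=[
    [0,0,0,3,0],
    [0,0,0,3,0],
    [0,0.5,-8,3,0],
    [0,1,-16,3,0],
    [0,1.6,-24,3,0],
    [0,2.2,-32,3,0],
    [0,2.5,-37,3,0],
    [0,2.5,-37,3,0],
  ],
)

```text
clock: 5.38
position: [0.55, -0.0061, 0.2521]
tcp_rot: [0.11, -3.139, -0.012]
contact_force: [4.1, 15.7, -4.4]
grip_width: 0.0159
grip_force: 25.7
```

>>> carry_out(
  increments=[
    [0,0.1,-2,0,0],
    [0,0.1,-2,0,0],
    [0,0,1,0,0],
    [0.6,0,3,0,0],
    [0.6,0,3,0,0],
    [0.6,0,3,0,0],
    [0.6,0,3,0,0],
    [0.6,0,3,60,0],
    [0.6,0,3,60,0],
  ],
)

```text
clock: 6.5
position: [0.5506, -0.0069, 0.3186]
tcp_rot: [-0.103, 3.131, -0.002]
contact_force: [0.0, -0.2, 0.5]
grip_width: 0.0514
grip_force: 0.0
```

Run:
```python
from h import *
w=im('wrist','w3.png');s=sensors.state();print(s['position'],toolyaw(),s['grip_width'],s['contact_force'],s['clock'])
for B in blobs(w,(0,150,70),(6,255,255),40)+blobs(w,(174,150,70),(180,255,255),40): print(B,onz(w,*B[1],.256))
```

```text
[ 0.55047855 -0.00685611  0.31617422] 93.75710265895117 0.05130150667542526 [-0.05794992 -1.04764882  0.14920041] 6.55
(581, [327.8, 218.1], [317, 202, 23, 32]) [ 0.54807967 -0.0052936   0.256     ]
```

View pics/w3.png

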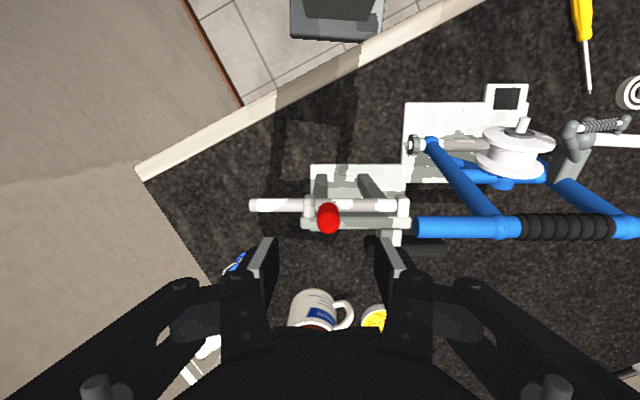

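Knob has moved 34 mm and hit its stop; the frame still leans. Now shut the fingers and go above the pedal.

>>> carry_out(
  increments=[
    [0,-12,60,0,0],
    [0,-24,120,0,0],
    [0,-36,180,0,0],
    [0,-48,240,0,0],
    [0,-60,300,0,0],
    [0,-69,340,0,0],
    [0,-69,340,0,0],
    [0,-69,340,-50,0],
    [0,-69,340,-100,0],
    [0,-69,340,-100,0],
  ],
)

```text
clock: 7.8
position: [0.4792, 0.3311, 0.2067]
tcp_rot: [0.101, -3.13, 0.009]
contact_force: [-0.1, 0.3, -0.2]
grip_width: 0.0001
grip_force: 0.0
```

Run:
```python
from h import *
a=im('scene');s=sensors.state();print(s['position'],toolyaw(),s['grip_width'],s['contact_force'],s['clock'])
w=im('wrist')
v=cv2.resize(a['color'][120:280,270:400,::-1],None,fx=3,fy=3)
W=cv2.resize(w['color'][:,:,::-1],(400,250)); o=np.zeros((480,800,3),np.uint8);o[:,:390]=v;o[:250,395:795]=W
cv2.imwrite('pics/p1.png',o)
```

```text
[0.48041021 0.33196335 0.21110695] 93.70887791212621 0.00044768558200822554 [0.07621289 0.18498254 1.10002965] 7.85
```

View pics/p1.png

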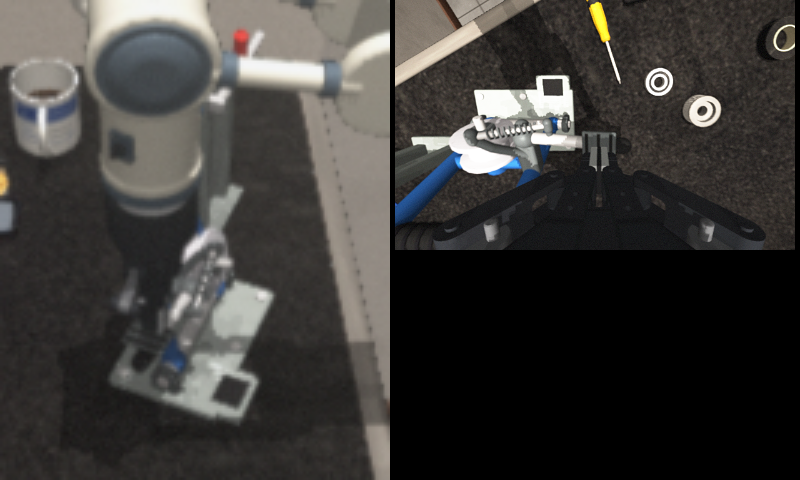

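Fingers are centred on the pedal (wrist view (600,145) in the montage). Press along the arc.

>>> carry_out(
  increments=[
    [0,0,0,-12,0],
    [0,0,0,-24,0],
    [0,-4,1,-37,0],
    [0,-8,2,-49,0],
    [0,-11,1,-61,0],
    [0,-15,-1,-74,0],
    [0,-18,-6,-86,0],
    [0,-21,-13,-99,0],
    [0,-24,-20,-109,0],
    [0,-26,-26,-117,0],
  ],
)

```text
clock: 9.15
position: [0.4546, 0.3067, 0.0952]
tcp_rot: [0.103, -3.14, 0.0]
contact_force: [-0.4, 0.2, 0.3]
grip_width: -0.0001
grip_force: 0.0
```

Run:
```python
from h import *
a=im('scene');s=sensors.state();print(s['position'],toolyaw(),s['grip_width'],s['contact_force'],s['clock'])
w=im('wrist')
v=cv2.resize(a['color'][120:280,270:400,::-1],None,fx=3,fy=3)
W=cv2.resize(w['color'][:,:,::-1],(400,250)); o=np.zeros((480,800,3),np.uint8);o[:,:390]=v;o[:250,395:795]=W
cv2.imwrite('pics/p2.png',o)
```

```text
[0.45419777 0.30600591 0.09408926] 93.74840270644057 -1.7298611529459828e-06 [ 0.09384355 -0.07590793 -0.71209241] 9.2
```

View pics/p2.png

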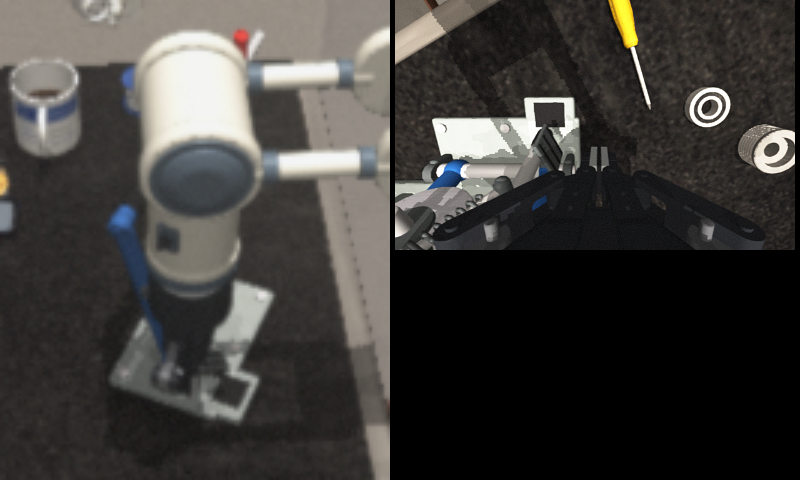

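Kickstand has snapped down (pedal at (545,150), hanging), frame still leaning. Retreat upward.

>>> carry_out(
  increments=[
    [0.2,0,15,30,0],
    [0.2,-5,25,90,0],
    [0.6,-5,25,150,0],
    [1,-5,25,200,0],
    [1,-5,25,220,0],
    [1,-5,25,220,0],
  ],
)

```text
clock: 10.0
position: [0.4504, 0.3328, 0.3188]
tcp_rot: [-0.103, 3.135, 0.004]
contact_force: [0.1, 0.4, 0.3]
grip_width: 0.0853
grip_force: 0.0
```

Run:
```python
from h import *
s=sensors.state();print(s['position'],toolyaw(),s['joints'],s['contact_force'])
```

```text
[0.45042144 0.33280282 0.31876183] 93.77953740556742 [ 5.75558944e-01  4.72514761e-03  1.19419621e+00  6.04596541e-05
  1.93740908e+00 -1.06117496e+00] [0.08784472 0.4384323  0.28382576]
```

>>> carry_out(
  increments=[
    [1,20,-30,0,-10],
    [1,40,-55,0,-20],
    [1,60,-80,0,-30],
    [1,80,-105,0,-40],
    [1,105,-138,0,-50],
    [1,105,-138,0,-60],
    [1,105,-138,0,-70],
    [1,105,-138,0,-80],
    [1,105,-138,0,-90],
    [1,105,-138,0,-90],
  ],
)

```text
clock: 11.25
position: [0.5547, 0.1943, 0.3141]
tcp_rot: [-2.144, -2.294, 0.003]
contact_force: [-0.2, -1.3, -0.2]
grip_width: 0.0854
grip_force: 0.0
```

Run:
```python
from h import *
s=sensors.state();print(s['position'],toolyaw(),s['joints'],s['contact_force'])
w=im('wrist','w4.png')
for B in blobs(w,(100,110,40),(125,255,255),200): print(B, onz(w,*B[1],.211))
```

```text
[0.55472739 0.19434642 0.31407836] 3.8659212398305427 [2.79098662e-01 8.44464883e-02 1.12051306e+00 1.50905844e-05
 1.93919883e+00 2.11630365e-01] [-0.17882281 -1.27116263 -0.22592805]
(4682, [319.9, 215.7], [284, 120, 62, 212]) [0.55004812 0.18610095 0.211     ]
(734, [518.1, 215.9], [495, 195, 47, 40]) [0.71833871 0.19761957 0.211     ]
(366, [629.7, 280.6], [617, 253, 23, 50]) [0.83459973 0.14374285 0.211     ]
(268, [625.6, 270.2], [612, 244, 28, 53]) [0.82723573 0.15375194 0.211     ]
```

View pics/w4.png

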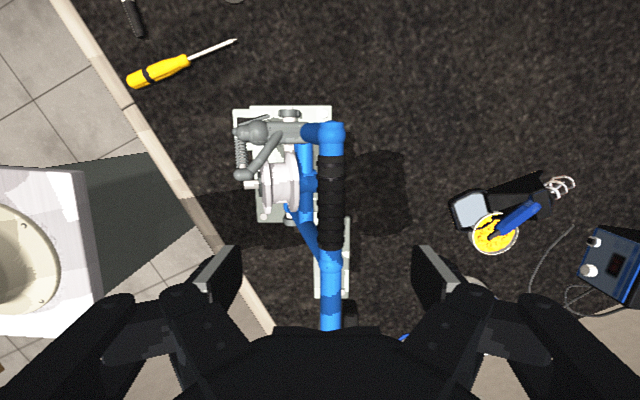

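Wrist view: grip centre at about (330,203), lined up between the open jaws (x 240–415). Descend and close.

>>> carry_out(
  increments=[
    [1,1,1,-30,0],
    [1,1,1,-60,0],
    [1,1,1,-85,0],
    [1,1,1,-102,0],
    [1,1,1,-102,0],
    [0.5,1,1,-102,0],
    [0.2,1,1,-102,0],
    [0.2,1,1,-102,0],
    [0.2,1,1,-102,0],
    [0.2,1,1,-102,0],
  ],
  squeeze=25,
)

```text
clock: 12.55
position: [0.5564, 0.1955, 0.2149]
tcp_rot: [2.146, 2.292, 0.003]
contact_force: [2.2, 0.8, 3.7]
grip_width: 0.0219
grip_force: 25.6
```

>>> carry_out(
  increments=[
    [0.5,0,0,0,0],
    [0.5,0,0,-4,0],
    [0.5,0,0,-4,0],
    [0.2,0,0,-4,0],
    [0.1,0,0,-4,0],
    [0.1,0,0,-4,0],
    [0.1,0,0,-4,0],
    [0.1,0,0,-4,0],
  ],
)

```text
clock: 13.55
position: [0.556, 0.1954, 0.21]
tcp_rot: [2.147, 2.293, 0.0]
contact_force: [1.6, -1.4, 0.6]
grip_width: 0.022
grip_force: 25.1
```

>>> carry_out(
  increments=[
    [0.1,-7,-0.5,2,0],
    [0.1,-14,-1,3.7,0],
    [0.1,-21,-1.4,5.1,0],
    [0.1,-28,-1.9,6.3,0],
    [0.1,-35,-2.4,7.2,0],
    [0.1,-42,-2.9,7.9,0],
    [0.1,-48,-3.3,8.3,0],
    [0.1,-52,-3.5,8.5,0],
    [0.1,-55,-3.7,8.5,0],
    [0.1,-55,-3.7,8.5,0],
  ],
)

```text
clock: 14.8
position: [0.5005, 0.1917, 0.2182]
tcp_rot: [-2.147, -2.293, 0.001]
contact_force: [-0.5, -0.3, 1.4]
grip_width: 0.022
grip_force: 26.3
```

>>> carry_out(
  increments=[
    [0.1,0,0,0,0],
    [0.1,0,0,0,0],
    [0.1,0,0,0,0],
    [0.1,0,0,0,0],
    [0.1,0,0,0,0],
  ],
)

```text
clock: 15.42
position: [0.5009, 0.1917, 0.2183]
tcp_rot: [-2.147, -2.293, 0.0]
contact_force: [-0.5, 0.3, 0.6]
grip_width: 0.0218
grip_force: 26.3
```

Run:
```python
from h import *
a=im('scene');b=im('top');w=im('wrist')
s=sensors.state();print({k:np.round(s[k],4) for k in('position','contact_force','grip_width','grip_force','joint_velocities','clock')})
v=cv2.resize(a['color'][120:280,270:400,::-1],None,fx=3,fy=3)
W=cv2.resize(w['color'][:,:,::-1],(400,250)); o=np.zeros((480,800,3),np.uint8);o[:,:390]=v;o[:250,395:795]=W
o[255:475,395:795]=cv2.resize(b['color'][150:260,230:430,::-1],(400,220))
cv2.imwrite('pics/f.png',o)
```

```text
{'position': array([0.5009, 0.1917, 0.2183]), 'contact_force': array([0.8475, 0.5958, 0.9537]), 'grip_width': np.float64(0.0219), 'grip_force': np.float64(26.2255), 'joint_velocities': array([-0.0001, -0.0008, -0.0003,  0.0016,  0.0005,  0.0003]), 'clock': np.float64(15.575)}
```

View pics/f.png

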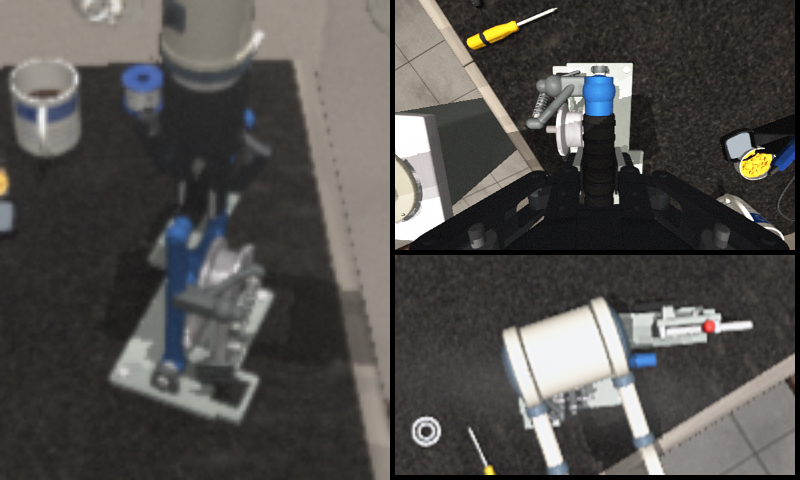

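The frame is upright in the gripper (rail directly over the axle), the arm is at rest, the knob is drawn back and the bystanders are untouched.

```bash
python3 -c "
from plant import ticket
print(ticket.sign_off())"
```

```text
the job is handed in; nothing more can be done
None
```

I drew the bolt back to its stop, snapped the kickstand down, and handed the job in at about 15.6 s with the gripper holding the frame upright and still; the hand-in call did not report a verdict.

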